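Tong a roll from a twist-lock pastry carrier

ROBOT

A 6-joint arm with a two-finger parallel gripper is mounted at the origin on the work surface. World frame = base frame: x ahead of the robot, y to its left, z up, the work surface at z = 0. Lengths are in m, angles in rad, forces in N, time in s.
With the tool pointing down it reaches from about 0.35 to 0.875 m from the base axis. Payload 4.2 kg.
Tool frame: the origin (TCP) lies at the very end of the fingers, on their centre line; the grasp point (between the pads) lies env.grip_point_offset behind it (env.grip_point_offset is the distance from the TCP to the grasp point, in m); z points along the fingers, x is the direction in which the jaws open and shut, and the axes are right-handed (so a half turn about z gives the same grasp; the last joint's range is limited). The gripper opens to 85 mm and grips with 20 to 120 N. Pads are 22 mm wide; open, the fingers measure 114 mm over their backs; the gripper's body (76 mm by 85 mm) begins 54 mm behind the grasp point. The pads swing forward as they close: fully open they stand 13 mm farther back than shut.
Start: joints at [-1.008, 0.385, 0.008, 0, -1.194, -0.259], TCP at [0.187, -0.596, 0.231] pointing down, gripper open.
Joint ranges: [-3.14, 3.14], [-1.21, 2.06], [-1.07, 1.41], [-3.16, 2.05], [-2.99, -0.16], [-3.1, 3.1]. Speed limits (rad/s): [2.79, 2.79, 3.14, 3.14, 3.14, 3.14].

INTERFACE

Orientations are given as [roll, pitch, yaw] about the fixed x, y, z axes, in that order (R = Rz(yaw) Ry(pitch) Rx(roll)).
In Python, from bench import env gives the robot as it stands.
- The arm moves only by the tool arm_command, never from a script. Its argument "targets" is a list that holds one entry, the list of rows, each a list of 6 numbers: the shift along the world's x, y, z in units of 40 mm (1.0 is 40 mm), then the turn, a rotation vector about the world's x, y, z in units of 5 degrees (1.0 is 5 degrees). A call has 1 to 12 rows; each row is the pose to reach, as a shift and turn from the pose commanded when the call began; what a row does not reach only later rows make up. A row lasts 1/8 s, in which the tool goes at most 62.5 mm and 10.7 degrees, less where a joint would pass 70% of its speed; a pose out of reach is approached as far as the arm can. A call with a gripper value outside its range is refused whole. "grip" is the opening, from 0 (shut) to 1 (fully open), set as the call begins (left out, the last holds). The fingers move at their own pace and stop on an object; "newtons" is the grip in N (left out, the last holds). Time passes only in rows, so rows that repeat a pose let the fingers close. It gives the time, the measured TCP pose, the force and the opening at its end, in the units of the state.
- env.get_obs(): the state, without advancing time (a new reading comes with each control period).
- env.camera(name): name is "side" or "top"; returns (picture, depth): 480x640x3 uint8, red, green, blue; 480x640 float32, m along the optical axis (not along the pixel's ray), 0 where there is no reading.
- env.get_calibration(name): a dict with "vfov" (degrees; the focal length in pixels is half the picture's height over the tangent of half this angle, whatever the lens; pixels are square), "cx", "cy" (the principal point, pixels), "k1" (the pictures are not rectified: a ray, as slopes to the right and down, at radius r is drawn at 1 + k1 r^2 times it, then the intrinsics apply), "R" (3x3) and "t" (3): a world point X has camera coordinates R X + t. Camera axes: x right, y down, z forward; pixel columns grow to the right and rows downward; lengths in m; the calibration is good to about 2 mm. A picture is of the moment at which its call begins. get_calibration takes no time and is no camera call.
- env.hand_in(): hands the job in, once; it reports no verdict.
Trained networks look in the newest picture that a camera, given by its name, has taken for a name from the list of things; names that differ only in an ending like _2 or _b are one class to them, and where a whole thing is asked for, a point or a joint stands for the part that bears it (a point fixed in the world has none). Each returns a list of dicts, best first, with "conf" (0 to 1); they miss things now and then, are a little off and sometimes report something else, mostly with a low value. They report only what shows in the picture. A call takes as long as a camera call. They do not tell look-alikes from the thing itself.
- env.look_for(camera, target): "rect" ([left, top, right, bottom] in pixels, round what is visible of it).
The state is a dict: "time_s": time; "joints": joint angles; "qvel": joint speeds; "effort": joint torques, N m; "eef_pos": TCP position; "tcp_rot": TCP orientation; "contact_force": force on the tool from outside, world axes, zero at the start; "wrist_torque": the same for the moment, N m; "grip_width": finger opening in m.
Only numpy, scipy, OpenCV 4.12 (cv2) and the standard library are available. Lean on these libraries where they do the work, as an engineer would, in place of code of your own. Each camera call takes 0.05 s, during which the arm holds its last target. There are 200 camera calls.

TASK

The food inspector wants to see the bread roll that is shut in the round pastry carrier. Twist the clear dome's bar knob anticlockwise to unlock it, lift the dome off and stand it right way up on the bare table beside the carrier; then pick up the spring tongs, close them on the roll and lift it off its plate without dropping it, touching the roll only with the tongs and leaving the other things on the table where they are. Finish while still holding: the roll gripped in the tongs, still, at least 10 cm above the table.

Things in the scene. Friction and masses are not known exactly. Their poses are not given: they have to be found in the camera images.
- carrier: Round steel base plate of the pastry carrier, 200 mm across, 8 mm thick, does not shift. Origin at the centre of its underside, z up. Three bayonet keepers on its rim (middles at 0, 120, 240 degrees from its x axis), each 40 mm wide, 79 to 92 mm from the centre, tops 16.5 mm above the table; 5.5 mm gap under their overhang, closed by a stop at the clockwise end.
- dome: Clear plastic dome over the roll, loose, 0.15 to 0.3 kg, locked on the carrier at the start. 148 mm across its wall, 168 mm across its lugs, 72 mm high without the knob, open below. Origin at the centre of its rim plane (underside), z up; it starts seated on the plate, origin 8 mm above the table.
- dome_lug (a point): Outer end of one of the dome's three lugs (at 0, 120, 240 degrees from its x axis; 28 mm wide, 3.5 mm thick, at the rim). At the start they sit under the carrier's keepers. Turned anticlockwise (from above) by 35 to 80 degrees from the start, the lugs stand in the gaps and the dome lifts straight out. It turns easily; clockwise it is blocked at once.
- dome_knob (a point): Middle of the black bar knob on top of the dome: bar 60 mm long along the dome's x axis, 16 mm wide (dome y), 26 mm tall (72 to 98 mm above the rim plane); this point is 85 mm above the rim plane on the dome's axis.
- roll: Round brown bread roll (the one in the carrier, not the one in the meal tray), 54 mm across, 47 mm high, 40 to 80 g, firm; flat foot 36 mm across, widest 20 to 27 mm above its foot. Starts under the dome on the plate within 14 mm of the carrier's centre. Origin at the centre of its underside, z up.
- roll_center (a point): Middle of the bread roll, on its axis, 23.5 mm above its underside.
- tongs: Steel spring tongs, 260 mm long, about 0.15 kg, lying on their side on the table: the two arms open and close level, side by side. Origin on the centre line midway along the grips, at the underside (table level); x points along the centre line to the tips, y is the line along which the arms close, z up. Hinge pin at x = -105 mm. Centre of mass within 3 mm of the origin.
- tongs_grip (a point): Midway between the two black rubber grips of the tongs, 15 mm above the underside. Grips: x = -40 to +38 mm, 2 to 28 mm above the underside. Over them the tongs measure 51 mm here when open (55 mm at the front end); 32 mm, grips parallel, when the heads hold a 54 mm thing. The spring presses each grip outward with 6 N open, 7.5 N on the roll, so they can be carried half squeezed.
- tongs_jaws (a point): Midway between the two heads of the tongs: on the centre line at x = 100 mm, 15 mm above the underside; the middle of the gripped thing belongs here. Heads: flat plates, 0 to 30 mm above the underside, x = 77 to 122 mm, 90 to 96 mm apart inside when open. They close 2 mm per mm of squeeze at the grips: squeezed to 44 mm at the grips they are still about 77 mm apart.
- tongs_left (a joint): How far each arm of the tongs is squeezed from rest (rad; both arms move alike): 0 open, about 0.09 when the heads are on the roll, 0.2 fully shut.
- table: Steel work table, top at z = 0.
- bowl: Small steel bowl, 90 mm across, 38 mm high, in the middle near the robot; leave alone. Origin under its centre.
- thermometer: White probe thermometer, 180 mm long and 34 mm wide, 20 mm high, lying behind the middle of the work area; leave alone. Origin at the root of its probe.
- jar_a: Glass sample jar with white cap, 58 mm across, 70 mm high; leave alone. Origin under its centre.
- jar_b: A second glass sample jar, same size; leave alone. Origin under its centre.
- squeeze_bottle: White squeeze bottle, 60 mm across, 160 mm high, at the left; leave alone. Origin under its centre.
- shaker: Steel shaker, 52 mm across, 98 mm high, at the right; leave alone. Origin under its centre.
Not all that is in view belongs to the job. What is shaped like the carrier but turquoise is not meant.

How it is judged:
By the outcome, as a careful person would: the job done as asked, in the order asked, and still so for the second after the job is handed in, while the arm keeps its last pose, push and grip.
It also fails if it takes over 61 s, if anything falls off the work surface, if the arm or the gripper's body presses on something with over 40 N, if the wrist force passes 120 N, or if a joint passes its speed limit or range.

## Working session

There is one attempt and no reset: what is moved stays moved. The work goes in short steps, Python scripts to look and compute and a tool call to move; the robot and the scene stay as the last step left them, time stands still between calls to the robot, and variables do not carry over. Pictures are saved under pics/ and viewed, about 8 in all and at most 12, crops included, and the job is handed in when it is done.

Besides the shell and the picture viewer there is one more tool, called after "Emit:" by a JSON object that holds its "method" and its "body", one argument or row to a line. arm_command: Moves the arm, as the interface text tells. Its arguments: {"type":"object","properties":{"targets":{"type":"array"},"grip":{"type":"number"},"newtons":{"type":"number"}},"required":["targets"]}

```bash
mkdir -p pics; ls
cat > h.py <<'E'
import numpy as np, cv2
from bench import env
def K(n):
    c=env.get_calibration(n); f=240/np.tan(np.radians(c["vfov"])/2)
    return c,f,np.array(c["R"]),np.array(c["t"])
def ray(n,u,v):
    c,f,R,t=K(n); d=np.array([(u-c["cx"])/f,(v-c["cy"])/f]); s=d.copy()
    for _ in range(20): s=d/(1+c["k1"]*(s@s))
    return -R.T@t, R.T@np.array([s[0],s[1],1])
def atz(n,u,v,z):
    o,d=ray(n,u,v); return o+d*(z-o[2])/d[2]
def atdepth(n,u,v,dep):
    o,d=ray(n,u,v); return o+d*dep
def proj(n,X):
    c,f,R,t=K(n); p=R@np.array(X)+t; s=p[:2]/p[2]; s=s*(1+c["k1"]*(s@s)); return s*f+[c["cx"],c["cy"]]
def tri(a,b):
    (o1,d1),(o2,d2)=ray(*a),ray(*b); A=np.stack([d1,-d2],1); k=np.linalg.lstsq(A,o2-o1,rcond=None)[0]
    p,q=o1+k[0]*d1,o2+k[1]*d2; return (p+q)/2,np.linalg.norm(p-q)
def snap(n,name):
    im,d=env.camera(n); cv2.imwrite(f"pics/{name}.png",cv2.cvtColor(im,cv2.COLOR_RGB2BGR)); np.save(f"pics/{name}.npy",d); return im,d
E
python3 - <<'E'
from h import *
np.set_printoptions(precision=3,suppress=True)
for n in("top","side"):
    snap(n,n+"0"); c=K(n); print(n,c[0]["vfov"],c[0]["k1"],-c[2].T@c[3],c[2][2])
    for t in("carrier","dome","dome_knob","roll","tongs","tongs_grip","tongs_jaws","bowl","thermometer","jar_a","squeeze_bottle","shaker"):
        print(t,[(np.round(r["rect"]).tolist(),round(r["conf"],2)) for r in env.look_for(n,t)][:4])
print(env.get_obs(),env.grip_point_offset)
E
```

```text
pics
top 55.501431903607696 0.012744690122420894 [ 0.339 -0.023  1.332] [ 0.109  0.022 -0.994]
carrier [([173.0, 297.0, 243.0, 371.0], 0.69), ([188.0, 189.0, 255.0, 263.0], 0.55), ([318.0, 235.0, 346.0, 267.0], 0.16)]
dome [([190.0, 200.0, 247.0, 252.0], 0.91)]
dome_knob [([188.0, 200.0, 249.0, 254.0], 0.95)]
roll [([187.0, 192.0, 254.0, 261.0], 0.57)]
tongs [([391.0, 170.0, 426.0, 248.0], 0.55)]
tongs_grip []
tongs_jaws [([387.0, 167.0, 428.0, 246.0], 0.93)]
bowl [([317.0, 236.0, 346.0, 270.0], 0.84)]
thermometer [([315.0, 110.0, 327.0, 142.0], 0.89), ([388.0, 166.0, 430.0, 247.0], 0.72)]
jar_a [([362.0, 140.0, 385.0, 163.0], 0.97), ([249.0, 132.0, 272.0, 160.0], 0.72), ([189.0, 196.0, 247.0, 255.0], 0.58), ([478.0, 193.0, 508.0, 219.0], 0.38)]
squeeze_bottle [([132.0, 198.0, 167.0, 224.0], 0.57), ([361.0, 139.0, 384.0, 162.0], 0.43)]
shaker [([476.0, 194.0, 507.0, 222.0], 0.72), ([192.0, 201.0, 246.0, 251.0], 0.57)]
side 45.205998908283156 -0.13630966996875535 [-0.426  1.014  0.975] [ 0.569 -0.61  -0.552]
carrier [([213.0, 290.0, 284.0, 332.0], 0.86), ([285.0, 339.0, 374.0, 403.0],
[... 468 characters left out ...]
271.0], 0.57)]
thermometer []
jar_a [([304.0, 192.0, 318.0, 218.0], 0.69), ([221.0, 230.0, 238.0, 260.0], 0.62)]
squeeze_bottle [([170.0, 282.0, 201.0, 340.0], 0.69), ([214.0, 288.0, 284.0, 337.0], 0.28)]
shaker [([401.0, 169.0, 423.0, 199.0], 0.76)]
{'time_s': 1.3, 'joints': array([-1.008,  0.385,  0.008,  0.   , -1.194, -0.259]), 'qvel': array([-0.   ,  0.   ,  0.   ,  0.   ,  0.   , -0.001]), 'effort': array([  0.   , -39.209,  18.861,   4.19 ,  -0.001,  -0.   ]), 'eef_pos': array([ 0.187, -0.596,  0.231]), 'tcp_rot': array([-3.142, -0.   ,  1.875]), 'contact_force': array([ 0.226, -0.467, -0.603]), 'wrist_torque': array([ 0.005,  0.007, -0.007]), 'grip_width': 0.08542119831873227} 0.0187
```

Run:
```python
import cv2,numpy as np
a=cv2.imread('pics/top0.png')[90:390,120:520]; cv2.imwrite('pics/a.png',cv2.resize(a,(800,600),interpolation=3))
b=cv2.imread('pics/side0.png')[150:420,150:450]; cv2.imwrite('pics/b.png',cv2.resize(b,None,fx=2.2,fy=2.2,interpolation=3))
```

```text
(no output)
```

View pics/a.png

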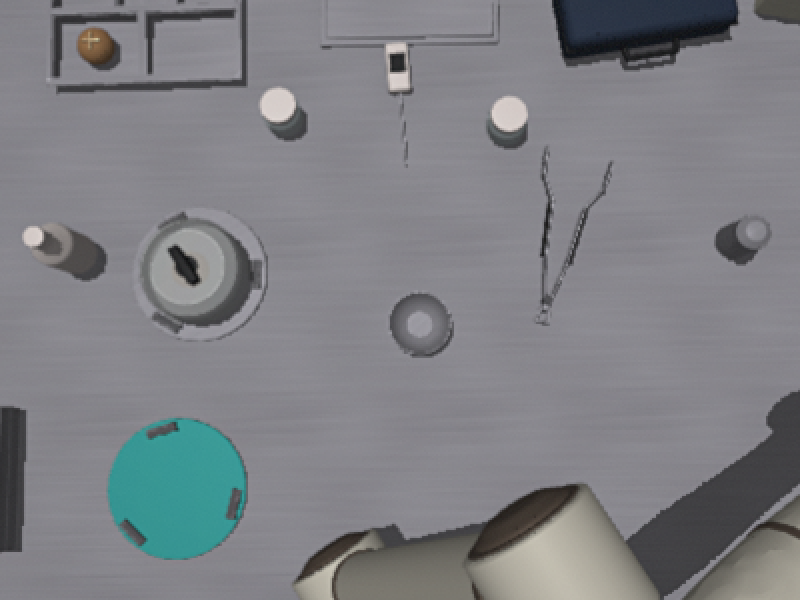

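View pics/b.png

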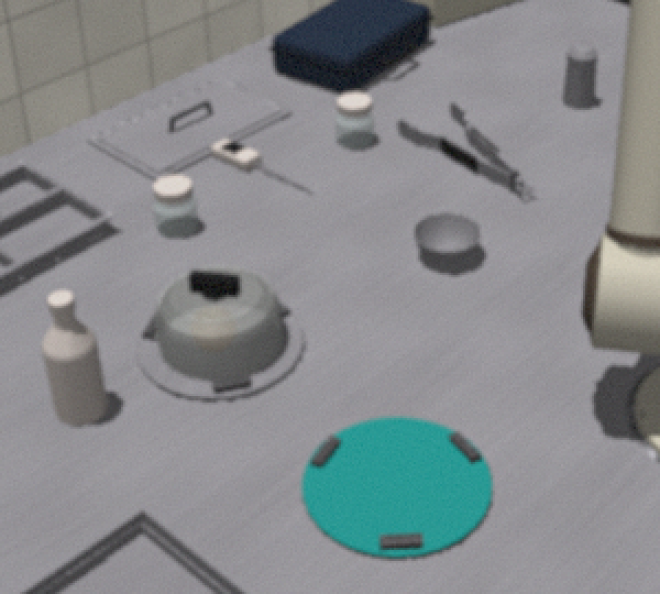

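```bash
cat >> h.py <<'E'
def cloud(n,d,rect):
    l,t,r,b=rect; P=[]
    for v in range(t,b):
        for u in range(l,r):
            if d[v,u]>0: P.append([u,v,*atdepth(n,u,v,d[v,u])])
    return np.array(P)
E
python3 - <<'E'
from h import *
np.set_printoptions(precision=4,suppress=True)
T=cv2.imread('pics/top0.png').astype(int).max(2); S=cv2.imread('pics/side0.png').astype(int).max(2)
dT=np.load('pics/top0.npy'); dS=np.load('pics/side0.npy')
def blob(I,r,th):
    v,u=np.nonzero(I[r[1]:r[3],r[0]:r[2]]<th); return u+r[0],v+r[1]
kt=blob(T,(200,208,224,236),70); ks=blob(S,(230,270,264,288),60)
print(len(kt[0]),len(ks[0]),np.mean(kt,1),np.mean(ks,1))
print("tri knob",tri(("top",*np.mean(kt,1)),("side",*np.mean(ks,1))))
for n,k,d in(("top",kt,dT),("side",ks,dS)):
    P=np.array([atdepth(n,u,v,d[v,u]) for u,v in zip(*k) if d[v,u]>0]); print(n,P.mean(0),P.min(0),P.max(0))
Q=np.array([atz("top",u,v,.104)[:2] for u,v in zip(*kt)]); C=Q-Q.mean(0); w,V=np.linalg.eigh(C.T@C)
print("knob at z.104",Q.mean(0),"yaw",np.degrees(np.arctan2(*V[::-1,1])),np.ptp(C@V[:,1]),np.ptp(C@V[:,0]))
# plate
P=cloud("top",dT,(180,185,260,266)); m=(P[:,4]>.0045)&(P[:,4]<.0125); print("tablez",np.median(cloud("top",dT,(270,200,300,230))[:,4]))
q=P[m][:,2:4]; (cx,cy),r=cv2.minEnclosingCircle(q.astype(np.float32)); print("plate",m.sum(),cx,cy,r)
# tongs
P=cloud("top",dT,(383,160,432,255)); m=P[:,4]>.010; q=P[m]; I=np.array([T[int(v),int(u)] for u,v in q[:,:2]])
print("tongs n",m.sum(),q[:,2:].min(0),q[:,2:].max(0))
for u,v,x,y,z in q[::8]: print(int(u),int(v),round(x,3),round(y,3),round(z,3))
# dark pix = grips
for r in((384,188,398,220),(403,190,418,228)):
    k=blob(T,r,60); X=np.array([atz("top",u,v,.024)[:2] for u,v in zip(*k)]); print(len(X),X.mean(0),X.min(0),X.max(0))
E
```

```text
146 194 [211.9658 222.2123] [247.0206 279.1598]
tri knob (array([0.5132, 0.295 , 0.0889]), np.float64(0.00018921676046676803))
top [0.5112 0.2914 0.1028] [0.4863 0.2722 0.0812] [0.5366 0.3118 0.1122]
side [0.5069 0.3    0.0949] [0.4821 0.2822 0.0778] [0.5328 0.3159 0.1072]
knob at z.104 [0.511  0.2911] yaw -145.21004998486688 0.0595614441213596 0.025516673018212872Traceback (most recent call last):
  File "<stdin>", line 15, in <module>
  File "h.py", line 25, in cloud
    if d[v,u]>0: P.append([u,v,*atdepth(n,u,v,d[v,u])])
                                ~~~~~~~^^^^^^^^^^^^^^
  File "h.py", line 13, in atdepth
    o,d=ray(n,u,v); return o+d*dep
        ~~~^^^^^^^
  File "h.py", line 7, in ray
    c,f,R,t=K(n); d=np.array([(u-c["cx"])/f,(v-c["cy"])/f]); s=d.copy()
            ~^^^
  File "h.py", line 4, in K
    c=env.get_calibration(n); f=240/np.tan(np.radians(c["vfov"])/2)
ValueError: time passes only in moves, steps and waits
```

```bash
sed -i 's/^def K/import functools\n@functools.lru_cache\ndef K/' h.py
python3 - <<'E'
from h import *
np.set_printoptions(precision=4,suppress=True)
T=cv2.imread('pics/top0.png').astype(int).max(2)
dT=np.load('pics/top0.npy')
def blob(I,r,th):
    v,u=np.nonzero(I[r[1]:r[3],r[0]:r[2]]<th); return u+r[0],v+r[1]
print("tablez",np.median(cloud("top",dT,(270,200,300,230))[:,4]))
P=cloud("top",dT,(180,185,260,266)); m=(P[:,4]>.0045)&(P[:,4]<.0125)
q=P[m][:,2:4]; (cx,cy),r=cv2.minEnclosingCircle(q.astype(np.float32)); print("plate",m.sum(),cx,cy,r)
# plate edge from brightness not needed; tongs:
P=cloud("top",dT,(383,160,432,255)); m=P[:,4]>.010; q=P[m]
print("tongs n",m.sum(),q[:,2:].min(0),q[:,2:].max(0))
for v in range(160,255,5):
    s=q[np.abs(q[:,1]-v)<1]; print(v,[ (int(a),round(x,3),round(y,3),round(z,3)) for a,_,x,y,z in s])
for r in((384,188,398,224),(402,188,418,228)):
    k=blob(T,r,65); X=np.array([atz("top",u,v,.024)[:2] for u,v in zip(*k)]); print(len(X),X.mean(0),X.min(0),X.max(0))
E
```

```text
tablez 0.0006499080788155975
plate 1277 0.518324077129364 0.2944052815437317 0.1604713797569275
tongs n 385 [ 0.4309 -0.3208  0.0101] [ 0.6874 -0.1967  0.0388]
160 []
165 [(393, np.float64(0.681), np.float64(-0.217), np.float64(0.028))]
170 [(392, np.float64(0.666), np.float64(-0.214), np.float64(0.028)), (393, np.float64(0.666), np.float64(-0.217), np.float64(0.029))]
175 [(391, np.float64(0.655), np.float64(-0.213), np.float64(0.013)), (392, np.float64(0.651), np.float64(-0.213), np.float64(0.031)), (424, np.float64(0.651), np.float64(-0.307), np.float64(0.021)), (425, np.float64(0.649), np.float64(-0.308), np.float64(0.031))]
180 [(392, np.float64(0.639), np.float64(-0.215), np.float64(0.015)), (393, np.float64(0.636), np.float64(-0.216), np.float64(0.028)), (422, np.float64(0.639), np.float64(-0.303), np.float64(0.012)), (423, np.float64(0.635), np.float64(-0.303), np.float64(0.025)), (424, np.float64(0.634), np.float64(-0.305), np.float64(0.031))]
185 [(393, np.float64(0.625), np.float64(-0.218), np.float64(0.012)), (394, np.float64(0.623), np.float64(-0.219), np.float64(0.023))
[... 4006 characters left out ...]
392, np.float64(0.448), np.float64(-0.208), np.float64(0.024)), (393, np.float64(0.448), np.float64(-0.211), np.float64(0.025)), (394, np.float64(0.447), np.float64(-0.213), np.float64(0.027))]
250 [(388, np.float64(0.434), np.float64(-0.197), np.float64(0.019)), (389, np.float64(0.434), np.float64(-0.2), np.float64(0.017)), (390, np.float64(0.434), np.float64(-0.202), np.float64(0.019)), (391, np.float64(0.434), np.float64(-0.206), np.float64(0.016)), (392, np.float64(0.434), np.float64(-0.209), np.float64(0.013)), (394, np.float64(0.434), np.float64(-0.214), np.float64(0.016))]
39 [ 0.5656 -0.2125] [ 0.5288 -0.2185] [ 0.6048 -0.2046]
27 [ 0.5506 -0.2579] [ 0.5165 -0.2698] [ 0.5862 -0.2473]
```

Run:
```python
from h import *
np.set_printoptions(precision=3,suppress=True)
T=cv2.imread('pics/top0.png'); g=T.max(2)
# plate outline: rim edge in rectified table plane at z=.008, 1 mm grid
def warp(img,z,cx,cy,h=.14,s=.001):
    N=int(2*h/s); M=np.zeros((N,N,2),np.float32)
    for i in range(N):
        for j in range(N): M[i,j]=proj("top",[cx+h-i*s,cy+h-j*s,z])
    return cv2.remap(img,M,None,cv2.INTER_CUBIC)
W=warp(T,.008,.515,.295); cv2.imwrite('pics/w.png',cv2.resize(W,None,fx=2,fy=2))
c=cv2.HoughCircles(cv2.GaussianBlur(W.max(2),(5,5),0),cv2.HOUGH_GRADIENT,1,30,param1=60,param2=15,minRadius=96,maxRadius=104)
if c is not None:
  for a in c[0][:4]: print("plate",.515+.14-a[1]*.001,.295+.14-a[0]*.001,a[2])
W2=warp(T,.017,.575,-.25); cv2.imwrite('pics/w2.png',cv2.resize(W2,None,fx=2,fy=2))
cv2.imwrite('pics/ww.png',np.hstack([cv2.resize(x,(400,400),interpolation=3) for x in(W,W2)]))
for n,u,v,z in(("bowl",331,252,.038),("jarL",259,142,.07),("jarR",374,147,.07),("bottle",137,208,.16),("turq",209,334,.008),("trayR",242,130,.02),("trayL",145,132,.02),("therm tip",322,172,.01),("shaker",496,206,.098)): print(n,atz("top",u,v,z))
```

```text
plate 0.5115 0.2925 96.4
bowl [ 0.429 -0.033  0.038]
jarL [0.744 0.168 0.07 ]
jarR [ 0.723 -0.159  0.07 ]
bottle [0.544 0.474 0.16 ]
turq [0.201 0.32  0.008]
trayR [0.798 0.226 0.02 ]
trayL [0.798 0.516 0.02 ]
therm tip [ 0.669 -0.01   0.01 ]
shaker [ 0.543 -0.481  0.098]
```

View pics/ww.png

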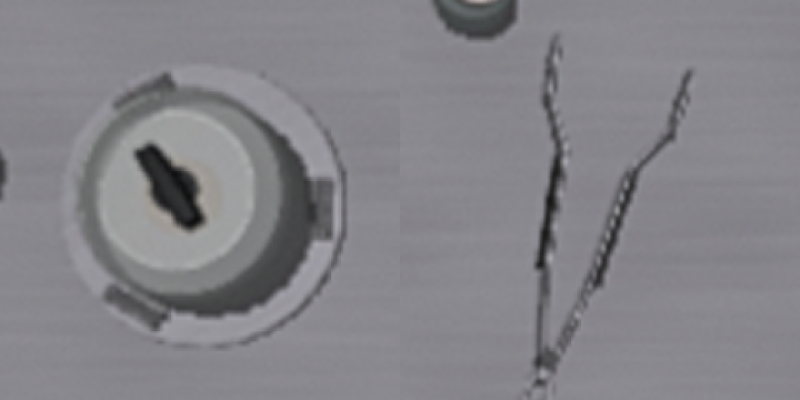

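Emit:
{"method": "arm_command", "body": {
  "targets": [
    [[6.6,11.2,0,0,0,1],[6.6,11.2,0,0,0,2],[6.6,11.2,0,0,0,3.4],[6.6,11.2,0,0,0,3.4],[6.6,11.2,0,0,0,3.4],[6.6,11.2,0,0,0,3.4],[6.6,11.2,0,0,0,3.4],[6.6,11.2,0,0,0,3.4],[8.1,22.2,-0.8,0,0,3.4],[8.1,22.2,-0.8,0,0,3.4],[8.1,22.2,-0.8,0,0,3.4],[8.1,22.2,-0.8,0,0,3.4]]
  ],
  "grip": 1
}}

```text
time_s: 2.8
eef_pos: [0.4787, 0.0831, 0.2144]
tcp_rot: [3.14, 0.0, 2.172]
contact_force: [1.4, 0.1, -0.1]
grip_width: 0.0854
```

Emit:
{"method": "arm_command", "body": {
  "targets": [
    [[0.6,4.8,-0.4,0,0,0],[0.6,4.8,-0.4,0,0,0],[0.6,4.8,-0.4,0,0,0],[0.6,4.8,-0.4,0,0,0],[0.6,4.8,-0.4,0,0,0],[0.6,4.8,-0.4,0,0,0]]
  ]
}}

```text
time_s: 3.55
eef_pos: [0.5025, 0.2717, 0.1983]
tcp_rot: [-3.142, 0.0, 2.17]
contact_force: [0.1, 0.4, 0.6]
grip_width: 0.0854
```

Emit:
{"method": "arm_command", "body": {
  "targets": [
    [[0.21,0.51,0,0,0,0],[0.21,0.51,-1,0,0,0],[0.21,0.51,-2,0,0,0],[0.21,0.51,-2.5,0,0,0],[0.21,0.51,-2.8,0,0,0],[0.21,0.51,-2.8,0,0,0],[0.21,0.51,-2.8,0,0,0]]
  ]
}}

```text
time_s: 4.42
eef_pos: [0.5118, 0.2936, 0.0874]
tcp_rot: [3.139, -0.0, 2.171]
contact_force: [-0.3, -0.2, 0.8]
grip_width: 0.0855
```

Run:
```python
from h import *
im,_=snap("side","s1"); im2,_=snap("top","t1")
a=cv2.imread('pics/s1.png')[220:345,195:310]; b=cv2.imread('pics/t1.png')[160:285,160:275]
cv2.imwrite('pics/c1.png',np.hstack([cv2.resize(x,(400,435),interpolation=3) for x in(a,b)]))
```

```text
(no output)
```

View pics/c1.png

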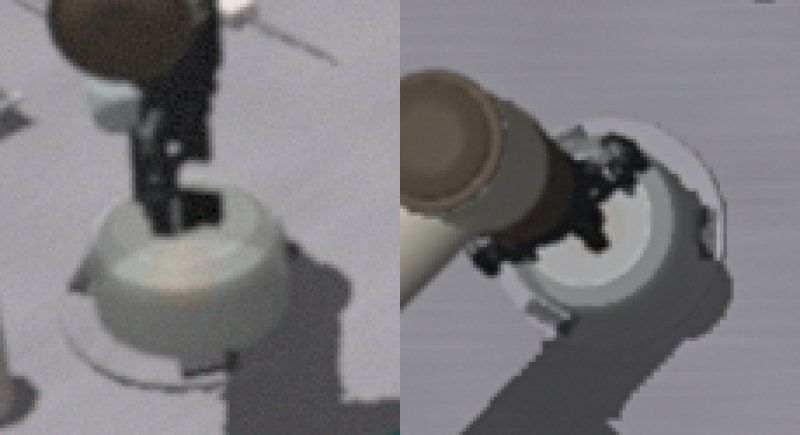

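Left: the fingers straddle the black bar at about (190,205) in the crop. Right: the hand is over the dome centre. So I close.

Emit:
{"method": "arm_command", "body": {
  "targets": [
    [[0,0,-0.1,0,0,0],[0,0,-0.1,0,0,0],[0,0,-0.1,0,0,0],[0,0,-0.1,0,0,0],[0,0,-0.1,0,0,0],[0,0,-0.1,0,0,0],[0,0,-0.1,0,0,0]]
  ],
  "grip": 0,
  "newtons": 50
}}

```text
time_s: 5.4
eef_pos: [0.5113, 0.2935, 0.0822]
tcp_rot: [3.141, 0.0, 2.171]
contact_force: [0.4, 0.4, 1.8]
grip_width: 0.015
```

Emit:
{"method": "arm_command", "body": {
  "targets": [
    [[0,0,0,0,0,1.2],[0,0,0,0,0,2.4],[0,0,0,0,0,3.6],[0,0,0,0,0,4.8],[0,0,0,0,0,6],[0,0,0,0,0,7.2],[0,0,0,0,0,8.4],[0,0,0,0,0,9.6],[0,0,0,0,0,10.8],[0,0,0,0,0,11.6],[0,0,0,0,0,11.6]]
  ]
}}

```text
time_s: 6.78
eef_pos: [0.5111, 0.2933, 0.0822]
tcp_rot: [-3.141, 0.0, -3.1]
contact_force: [-0.3, -1.3, 2.6]
grip_width: 0.0149
```

Emit:
{"method": "arm_command", "body": {
  "targets": [
    [[0,0,0.15,0,0,0],[0,0,0.3,0,0,0],[0,0,0.5,0,0,0],[0,0,1,0,0,0],[0,0,1.7,0,0,0],[0,0,2.5,0,0,0],[0,0,3.0,0,0,0],[0,0,3.0,0,0,0],[0,0,3.0,0,0,0]]
  ]
}}

```text
time_s: 7.9
eef_pos: [0.5103, 0.2929, 0.2011]
tcp_rot: [-3.141, -0.002, -3.1]
contact_force: [-0.1, -0.4, -1.8]
grip_width: 0.0151
```

Run:
```python
from h import *
im,_=snap("side","s2"); im2,_=snap("top","t2")
print([(np.round(r["rect"]).tolist(),round(r["conf"],2)) for n in("side","top") for r in env.look_for(n,"roll")])
a=cv2.imread('pics/s2.png')[200:345,180:325]; b=cv2.imread('pics/t2.png')[160:285,160:285]
cv2.imwrite('pics/c2.png',np.hstack([cv2.resize(x,(400,400),interpolation=3) for x in(a,b)]))
```

```text
[([236.0, 288.0, 258.0, 311.0], 0.61), ([194.0, 192.0, 254.0, 262.0], 0.28)]
```

View pics/c2.png

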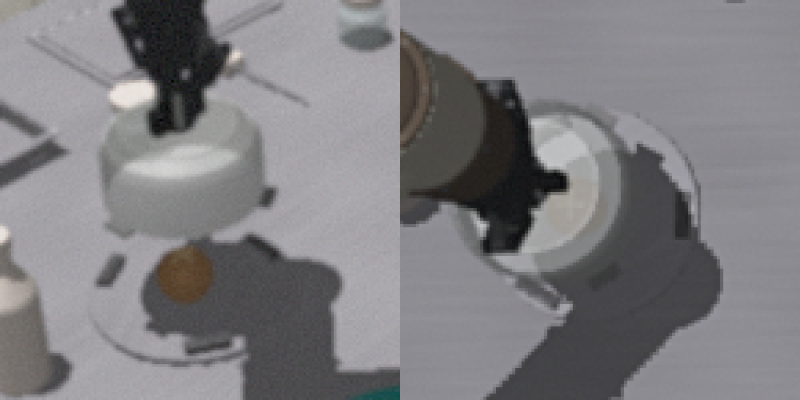

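The dome is up, level, and the roll stays on the plate (side picture about (247,299)). Next is the bare table at about (0.555, 0.08).

Emit:
{"method": "arm_command", "body": {
  "targets": [
    [[0.2,-1,0,0,0,0],[0.4,-2,0,0,0,0],[0.6,-3,0,0,0,0],[0.8,-4,0,0,0,0],[1,-4.8,0,0,0,0],[1.1,-5.3,0,0,0,0],[1.1,-5.3,-0.7,0,0,0],[1.1,-5.3,-1.5,0,0,0],[1.1,-5.3,-2.3,0,0,0],[1.1,-5.3,-2.8,0,0,0],[1.1,-5.3,-3.0,0,0,0],[1.1,-5.3,-3.05,0,0,0]]
  ]
}}

```text
time_s: 9.6
eef_pos: [0.5552, 0.0815, 0.0799]
tcp_rot: [-3.141, -0.0, -3.099]
contact_force: [0.9, 0.2, -0.2]
grip_width: 0.0151
```

Emit:
{"method": "arm_command", "body": {
  "targets": [
    [[0,0,-0.04,0,0,0],[0,0,-0.08,0,0,0],[0,0,-0.1,0,0,0],[0,0,-0.1,0,0,0]]
  ]
}}

```text
time_s: 10.1
eef_pos: [0.5551, 0.0813, 0.0762]
tcp_rot: [3.141, 0.0, -3.1]
contact_force: [0.8, 0.2, -1.3]
grip_width: 0.0153
```

Emit:
{"method": "arm_command", "body": {
  "targets": [
    [[0,0,-0.03,0,0,0],[0,0,-0.06,0,0,0],[0,0,-0.06,0,0,0]]
  ]
}}

```text
time_s: 10.48
eef_pos: [0.5551, 0.0814, 0.0742]
tcp_rot: [-3.142, 0.0, -3.099]
contact_force: [-1.7, 1.2, 3.7]
grip_width: 0.0146
```

Emit:
{"method": "arm_command", "body": {
  "targets": [
    [[0,0,0,0,0,0],[0,0,0,0,0,0],[0,0,0,0,0,0],[0,0,0,0,0,0],[0,0,0.5,0,0,0],[0,0,1.3,0,0,0],[0,0,2.5,0,0,0],[0,0,3.7,0,0,-1],[0,-1.4,3.7,0,0,-3],[0,-2.8,3.7,0,0,-5],[0,-4.2,3.7,0,0,-7],[0,-5.6,3.7,0,0,-9]]
  ],
  "grip": 1
}}

```text
time_s: 11.98
eef_pos: [0.5549, -0.1443, 0.2218]
tcp_rot: [3.141, 0.0, 2.393]
contact_force: [1.0, 0.1, -0.0]
grip_width: 0.085
```

Run:
```python
from h import *
np.set_printoptions(precision=4,suppress=True)
snap("side","s3"); snap("top","t3")
# roll: brown blob, both views
C=[]
for n,r in(("top",(180,185,262,268)),("side",(205,260,300,335))):
    im=cv2.imread(f'pics/{n[0]}3.png')[r[1]:r[3],r[0]:r[2]].astype(int)
    m=((im[:,:,2]-im[:,:,0])>35).astype(np.uint8); k,l,s,c=cv2.connectedComponentsWithStats(m); i=1+np.argmax(s[1:,4])
    ctr=s[i,:2]+(s[i,2:4]-1)/2+r[:2]; print(n,s[i],ctr); C.append((n,*ctr))
print("tri",tri(*C)); print(atz(*C[0],.0315),atz(*C[1],.0315))
a=cv2.imread('pics/t3.png')[150:290,180:320]; b=cv2.imread('pics/t3.png')[155:260,370:475]
cv2.imwrite('pics/c3.png',np.hstack([cv2.resize(x,(400,400),interpolation=3) for x in(a,b)]))
```

```text
top [ 26  31  18  17 240] [214.5 224. ]
side [ 32  29  19  20 288] [246.  298.5]
tri (array([0.5161, 0.3028, 0.0287]), np.float64(0.00025979574487366183))
[0.5158 0.3022 0.0315] [0.5132 0.3048 0.0315]
```

View pics/c3.png

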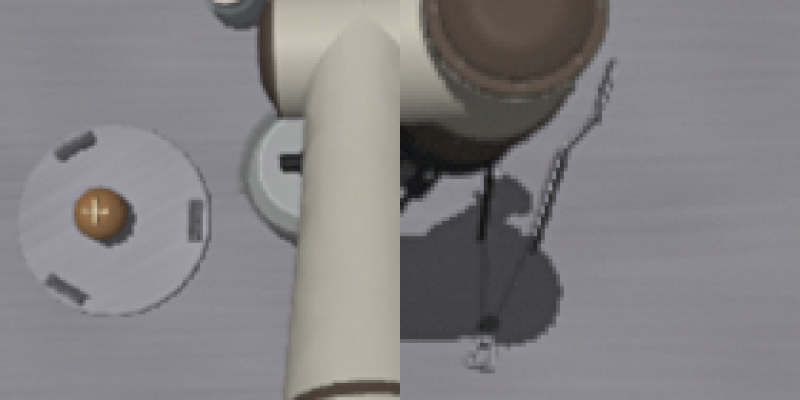

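The dome stands on the table upright at the right place, and the roll is free at about (0.515, 0.302). The tongs are undisturbed. Next I go above them.

Emit:
{"method": "arm_command", "body": {
  "targets": [
    [[0.13,-2.3,0,0,0,-2],[0.13,-2.3,0,0,0,-4],[0.13,-2.3,0,0,0,-6],[0.13,-2.3,0,0,0,-8],[0.13,-2.3,0,0,0,-10],[0.13,-2.3,-1,0,0,-12],[0.13,-2.3,-2,0,0,-12.3],[0.13,-2.3,-3.2,0,0,-12.3],[0.13,-2.3,-4,0,0,-12.3],[0.13,-2.3,-4,0,0,-12.3]]
  ]
}}

```text
time_s: 13.32
eef_pos: [0.5584, -0.2338, 0.0589]
tcp_rot: [-3.135, 0.0, 1.325]
contact_force: [1.0, 0.4, -0.6]
grip_width: 0.0854
```

Run:
```python
from h import *
np.set_printoptions(precision=4,suppress=True)
snap("side","s4"); snap("top","t4")
print(env.get_obs()["eef_pos"],env.get_obs()["tcp_rot"])
a=cv2.imread('pics/t4.png')[155:260,370:475]; b=cv2.imread('pics/s4.png')[170:260,315:405]
cv2.imwrite('pics/c4.png',np.hstack([cv2.resize(x,(400,400),interpolation=3) for x in(a,b)]))
```

```text
[ 0.5612 -0.2347  0.0626] [3.1401 0.0004 1.326 ]
```

View pics/c4.png

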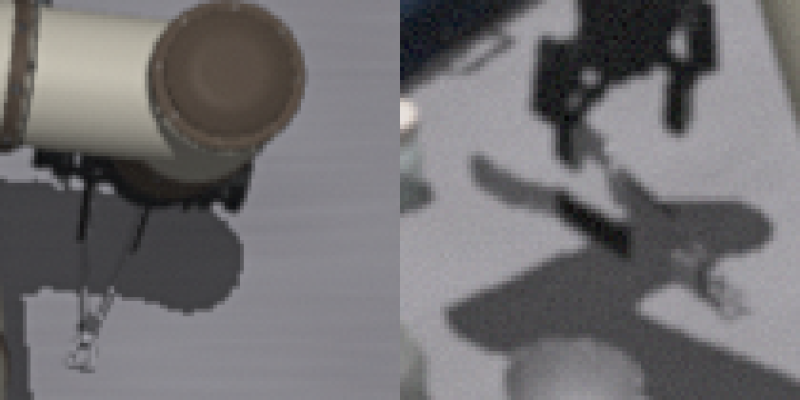

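Run:
```python
from h import *
c,s=np.cos(np.radians(75.8)),np.sin(np.radians(75.8))
print("left grip seen 358.9,220.6 exp",proj("side",[.560+.0245*c,-.236+.0245*s,.015]), atz("side",358.9,220.6,.015))
print("finger after descent",[proj("side",[.5605+k*.05*c,-.236+k*.05*s,.012]) for k in(1,-1)])
print("finger now",[proj("side",[.5612+k*.05*c,-.2347+k*.05*s,.075]) for k in(1,-1)])
```

```text
left grip seen 358.9,220.6 exp [358.54503363 219.77543998] [ 0.56192847 -0.20913127  0.015     ]
finger after descent [array([351.9001374 , 222.83029281]), array([376.90695343, 213.94876274])]
finger now [array([351.8718116 , 205.72616467]), array([377.33973416, 197.12048806])]
```

The projections agree within 1 px, so I descend, then squeeze to about 42 mm.

Emit:
{"method": "arm_command", "body": {
  "targets": [
    [[0,-0.03,-0.5,0,0,0],[0,-0.03,-0.9,0,0,0],[0,-0.03,-1.2,0,0,0],[0,-0.03,-1.4,0,0,0],[0,-0.03,-1.45,0,0,0],[0,-0.03,-1.45,0,0,0]]
  ]
}}

```text
time_s: 14.18
eef_pos: [0.5605, -0.2359, 0.0038]
tcp_rot: [3.141, 0.0, 1.325]
contact_force: [0.2, 0.3, -0.0]
grip_width: 0.0852
```

Emit:
{"method": "arm_command", "body": {
  "targets": [
    [[0,0,0,0,0,0],[0,0,0,0,0,0],[0,0,0,0,0,0],[0,0,0,0,0,0],[0,0,0,0,0,0],[0,0,0,0,0,0]]
  ],
  "grip": 0.5,
  "newtons": 40
}}

```text
time_s: 14.92
eef_pos: [0.5615, -0.2362, 0.0055]
tcp_rot: [3.139, 0.0, 1.326]
contact_force: [-1.6, 1.3, 6.2]
grip_width: 0.0431
```

Emit:
{"method": "arm_command", "body": {
  "targets": [
    [[0,0,0.2,0,0,0],[0,0,0.6,0,0,0],[0,0,1.2,0,0,0],[0,0,2,0,0,0],[0,0,2.8,0,0,0],[0,0,3.6,0,0,0],[0,0,4.4,0,0,0],[0,0,4.8,0,0,0],[0,0,4.8,0,0,0]]
  ]
}}

```text
time_s: 16.05
eef_pos: [0.5606, -0.2359, 0.1969]
tcp_rot: [3.139, -0.0, 1.325]
contact_force: [-0.0, -0.4, -2.0]
grip_width: 0.0426
```

Run:
```python
from h import *
snap("side","s5"); snap("top","t5")
print(env.get_obs()["eef_pos"],env.get_obs()["tcp_rot"])
a=cv2.imread('pics/t5.png')[140:260,370:490]; b=cv2.imread('pics/s5.png')[120:240,300:420]
cv2.imwrite('pics/c5.png',np.hstack([cv2.resize(x,(400,400),interpolation=3) for x in(a,b)]))
```

```text
[ 0.55940779 -0.23551231  0.19435583] [-3.13911117e+00 -4.59171469e-04  1.32447666e+00]
```

View pics/c5.png

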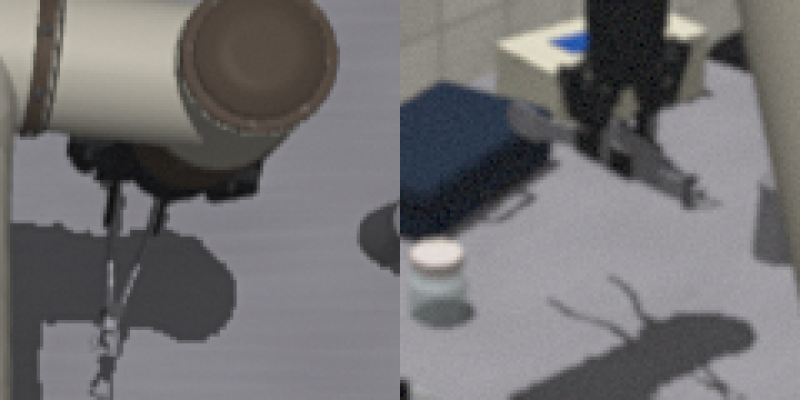

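Tongs are held level, about 43 mm at the grips. Carrying over to the carrier.

Emit:
{"method": "arm_command", "body": {
  "targets": [
    [[-0.35,1.2,0,0,0,0.6],[-0.7,2.4,0,0,0,1.2],[-1.05,3.6,0,0,0,1.8],[-1.4,4.9,0,0,0,2.4],[-1.75,6.2,0,0,0,3],[-2.1,7.5,0,0,0,3.6],[-2.45,8.8,0,0,0,4.4],[-2.8,10.1,0,0,0,5.2],[-3.15,11.3,0,0,0,6],[-3.4,12.2,0,0,0,6.6],[-3.5,12.6,0,0,0,6.8],[-3.5,12.6,0,0,0,6.8]]
  ]
}}

```text
time_s: 17.65
eef_pos: [0.4197, 0.2683, 0.1945]
tcp_rot: [-3.139, 0.001, 1.919]
contact_force: [0.8, 0.2, -1.8]
grip_width: 0.043
```

Emit:
{"method": "arm_command", "body": {
  "targets": [
    [[0,0,-0.6,0,0,0],[0,0,-1.4,0,0,0],[0,0,-2.1,0,0,0],[0,0,-2.5,0,0,0],[0,0,-2.5,0,0,0],[0,0,-2.5,0,0,0]]
  ]
}}

```text
time_s: 18.4
eef_pos: [0.4209, 0.2678, 0.0962]
tcp_rot: [3.141, -0.0, 1.917]
contact_force: [-0.4, 0.0, -1.4]
grip_width: 0.0431
```

Run:
```python
from h import *
np.set_printoptions(precision=4,suppress=True)
snap("side","s6"); snap("top","t6")
o=env.get_obs(); print(o["eef_pos"],o["tcp_rot"])
a=cv2.imread('pics/t6.png')[180:280,185:285]; b=cv2.imread('pics/s6.png')[220:350,195:325]
cv2.imwrite('pics/c6.png',np.hstack([cv2.resize(x,(400,400),interpolation=3) for x in(a,b)]))
p=o["eef_pos"]; th=o["tcp_rot"][2]-np.pi/2; X=np.array([np.cos(th),np.sin(th),0]); Y=np.array([-X[1],X[0],0])
for nm,x,y in(("Lhead tip",.122,.0375),("Rhead tip",.122,-.0375),("pin",-.105,0)):
    q=p+x*X+y*Y; q[2]=p[2]-.0045+.03
    t=(proj("top",q)-[185,180])*4; s=(proj("side",q)-[195,220])*400/130+[400,0]; print(nm,t,s)
```

```text
[0.4208 0.2683 0.0966] [ 3.1399 -0.0009  1.9177]
Lhead tip [ 21.5576 149.1346] [501.9478 171.9508]
Rhead tip [126.2737 109.9905] [548.0028 122.0951]
pin [185.7669 447.1981] [779.8685 212.7998]
```

View pics/c6.png

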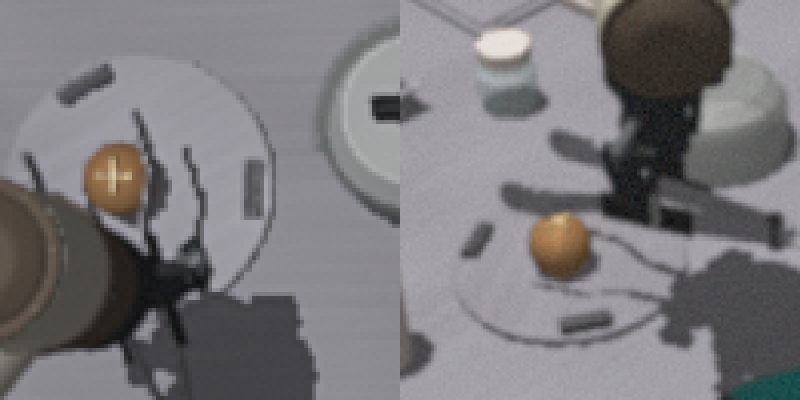

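Run:
```python
from h import *
np.set_printoptions(precision=1,suppress=True)
p=np.array([.4208,.2683,.0966]); th=1.9177-np.pi/2; X=np.array([np.cos(th),np.sin(th),0]); Y=np.array([-X[1],X[0],0])
for n in("side","top"):
    d=np.load(f'pics/{n[0]}6.npy'); P=cloud(n,d,(220,250,330,310) if n=="side" else (186,200,240,292))
    q=P[:,2:]-p; L=np.stack([q@X,q@Y,q[:,2]+.0045],1)*1000
    m=(L[:,2]>-25)&(L[:,2]<50)&(np.abs(L[:,1])<60)&(L[:,0]>-140)&(L[:,0]<135); L=L[m]
    for s in(1,-1):
        for x in range(-140,135,12):
            k=L[(L[:,0]>=x)&(L[:,0]<x+12)&(s*L[:,1]>0)]
            if len(k)>2: print(n,s,x+6,len(k),"y",np.percentile(k[:,1],[10,50,90]),"z",np.percentile(k[:,2],[5,50,95]))
```

```text
side 1 -134 9 y [3.  5.5 9.7] z [ 8.7 10.7 14.8]
side 1 -122 7 y [ 8.3 10.7 12. ] z [11.1 12.5 14.7]
side 1 -110 43 y [3.  7.3 9. ] z [ 1.4 15.6 25. ]
side 1 -98 46 y [ 3.1  6.7 10.3] z [ 0.1 13.8 26.4]
side 1 -86 39 y [ 5.2  9.2 12.3] z [ 0.8 14.5 22.2]
side 1 -74 37 y [ 8.6 10.7 15. ] z [ 3.1 12.9 22.5]
side 1 -62 35 y [10.5 13.2 15.4] z [ 2.4 13.1 22.2]
side 1 -50 37 y [12.5 14.7 17.9] z [ 1.7 11.6 20.6]
side 1 -38 40 y [14.  18.  23.9] z [-0.6 11.3 22.6]
side 1 -26 41 y [17.9 21.5 23.6] z [ 0.7 13.  24.3]
side 1 -14 70 y [20.6 23.2 30.7] z [ 1.  18.5 44.4]
side 1 -2 54 y [29.  35.3 38.1] z [ 8.8 25.1 38.5]
side 1 10 16 y [24.1 35.5 38.4] z [ 2.7 21.2 34.9]
side 1 22 36 y [22.1 24.2 27.2] z [ 0.3 10.9 23.7]
side 1 34 35 y [22.  24.9 26.8] z [ 1.3 14.  23.5]
side 1 46 34 y [20.8 23.1 27.7] z [ 0.1 12.3 24.2]
side 1 58 44 y [23.7 28.6 32.2] z [ 2.2 12.8 20.7]
side 1 70 34 y [32.  35.3 40.1] z [ 2.6 14.4 23.1]
side 1 82 43 y [36.9 39.7 43.2] z [ 1.8 12.8 25.7]
side 1 94 32 y [37.8 41.  43.8] z [-0.1 14.1 26.2]
side 1 106 40 y [38.6 41.4 43.6] z [-0.  13.6 26.2]
side 1 118 30 y [38.  
[... 1782 characters left out ...]
1 -50 11 y [-14.3 -13.6 -11.9] z [ 7.2 21.  27.4]
top -1 -38 16 y [-19.6 -16.5 -13.8] z [12.2 23.4 28.6]
top -1 -26 18 y [-20.  -18.3 -14.4] z [ 8.7 25.2 28.1]
top -1 -14 18 y [-28.  -20.1 -15.5] z [ 9.4 23.7 30. ]
top -1 22 5 y [-23.  -21.9 -20.5] z [ 6.  29.4 30.5]
top -1 34 19 y [-23.  -21.4 -16.9] z [10.6 25.4 28.6]
top -1 46 11 y [-22.6 -21.3 -18.8] z [ 6.9 21.3 29.6]
top -1 58 15 y [-29.2 -27.1 -23.1] z [ 4.7 18.4 28.4]
top -1 70 14 y [-35.9 -32.9 -30.6] z [10.6 20.2 27.7]
top -1 82 14 y [-39.6 -38.8 -36.9] z [ 4.5 17.4 30.5]
top -1 94 13 y [-40.9 -39.9 -38.3] z [10.1 24.8 32. ]
top -1 106 13 y [-40.9 -40.  -38.2] z [ 7.5 27.4 31. ]
top -1 118 9 y [-41.5 -40.9 -39. ] z [ 9.6 21.4 27.7]
```

The depth clouds of both views agree: the tongs are level, centred within 2 mm, and the jaws are over the roll. Descending.

Emit:
{"method": "arm_command", "body": {
  "targets": [
    [[0,0,-0.4,0,0,0],[0,0,-0.8,0,0,0],[0,0,-1.2,0,0,0],[0,0,-1.5,0,0,0],[0,0,-1.7,0,0,0],[0,0,-1.82,0,0,0],[0,0,-1.82,0,0,0],[0,0,-1.82,0,0,0]]
  ]
}}

```text
time_s: 19.5
eef_pos: [0.4205, 0.2684, 0.0232]
tcp_rot: [3.141, -0.0, 1.918]
contact_force: [0.5, -0.7, -0.7]
grip_width: 0.0427
```

Emit:
{"method": "arm_command", "body": {
  "targets": [
    [[0,0,0,0,0,0],[0,0,0,0,0,0],[0,0,0,0,0,0],[0,0,0,0,0,0],[0,0,0,0,0,0],[0,0,0,0,0,0],[0,0,0,0,0,0],[0,0,0,0,0,0]]
  ],
  "grip": 0.2,
  "newtons": 40
}}

```text
time_s: 20.5
eef_pos: [0.4204, 0.2683, 0.023]
tcp_rot: [3.141, -0.0, 1.918]
contact_force: [-0.8, 0.4, 1.5]
grip_width: 0.031
```

Emit:
{"method": "arm_command", "body": {
  "targets": [
    [[0,0,0.1,0,0,0],[0,0,0.3,0,0,0],[0,0,0.6,0,0,0],[0,0,1.1,0,0,0],[0,0,1.7,0,0,0],[0,0,2.3,0,0,0],[0,0,2.9,0,0,0],[0,0,3.5,0,0,0],[0,0,4,0,0,0],[0,0,4.3,0,0,0],[0,0,4.4,0,0,0],[0,0,4.4,0,0,0]]
  ]
}}

```text
time_s: 22.0
eef_pos: [0.42, 0.2679, 0.1985]
tcp_rot: [-3.141, 0.0, 1.918]
contact_force: [-0.0, 1.2, -2.4]
grip_width: 0.0311
```

Emit:
{"method": "arm_command", "body": {
  "targets": [
    [[0,0,0,0,0,0],[0,0,0,0,0,0],[0,0,0,0,0,0],[0,0,0,0,0,0]]
  ]
}}

```text
time_s: 22.5
eef_pos: [0.4202, 0.2681, 0.1987]
tcp_rot: [-3.141, 0.0, 1.918]
contact_force: [0.1, 0.1, -1.7]
grip_width: 0.0309
```

Run:
```python
from h import *
np.set_printoptions(precision=4,suppress=True)
snap("side","s7"); snap("top","t7")
o=env.get_obs(); print(o["eef_pos"],o["grip_width"],o["contact_force"],o["time_s"])
a=cv2.imread('pics/t7.png')[90:390,120:520]; b=cv2.imread('pics/s7.png')[180:400,150:370]
cv2.imwrite('pics/c7.png',np.hstack([cv2.resize(a,(440,330)),cv2.resize(b,(330,330),interpolation=3)]))
im=cv2.imread('pics/s7.png').astype(int); d=np.load('pics/s7.npy'); m=((im[:,:,2]-im[:,:,0])>35)
v,u=np.nonzero(m[180:330,200:300]); v+=180;u+=200
P=np.array([atdepth("side",a,b,d[b,a]) for a,b in zip(u,v) if d[b,a]>0]); print("roll pts",len(P),np.median(P,0),np.percentile(P[:,2],[2,98]))
```

```text
[0.4202 0.2681 0.1988] 0.030994283634488324 [ 0.472   0.022  -1.9087] 22.6
roll pts 213 [0.5035 0.3076 0.2213] [0.0678 0.2292]
```

View pics/c7.png

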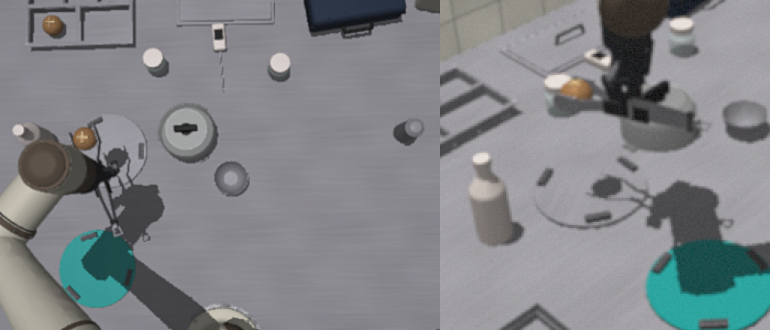

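The roll is held in the tongs about 0.2 m up. The carrier is empty, the dome stands upright beside it, and the other things have not moved.

```bash
python3 -c "
from bench import env
print(env.hand_in())"
```

```text
the job is handed in; nothing more can be done
None
```

The job is done and handed in at about 22.6 s of the 61 s allowed, with the roll held in the tongs about 0.2 m above the table.

- **Dome:** I turned the knob 58° anticlockwise and lifted the dome straight off. I set it right way up on bare table at about (0.555, 0.08).
- **Tongs and roll:** I picked the tongs up half squeezed, about 43 mm at the grips, and closed them to 31 mm on the roll. I then raised the roll straight up and held it there.
- **Last checks:** The grip read a steady 31 mm against the 32 mm expected with the roll in the heads. The last pictures show the roll between the heads, the plate empty, the dome upright and everything else in place.
- **Forces:** The highest contact force among the readings at the end of each move was about 6 N.
- **Disagreements:**
  - The two views of the roll and knob differed by 2 to 4 mm.
  - In the last roll check, the lowest height value (0.068 m) came from brownish background pixels; the median was 0.22 m.

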